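# Shut the spin lid and hold the spin dial at full

## Task

The twin-tub washer's spin basket is loaded and its cap is pressed in. Lower the spin lid fully shut without slamming it, and only then turn the spin dial clockwise past its first two clicks to the third, full spin. The dial is a hold-to-run control that springs back to off when let go, so finish while still holding it there with the fingers, and leave the detergent box and the cup on the washer where they stand.

Things in the scene. Friction and masses are not known exactly. Their poses are not given: they have to be found in the camera images.
- washer: white twin-tub washer on the floor beyond the worktop's end, fixed, 715 mm long (x axis, away from the robot), 415 mm deep (y axis, towards its grey control panel). Origin: on the deck under the middle of the spin lid, z up; deck 75 mm above the worktop. Panel strip at y 115 to 215 mm, flat top 40 mm above the deck. The spin tub is the end near the robot.
- spin_lid (a joint): opening angle of the spin lid: 0 = fully shut, flat on the deck; 0.6 to 1.0 at the start. White frame with clear window, 270 x 270 x 12 mm, 0.3 to 0.5 kg, hinged along its panel-side edge; open, it rises from there away from the panel. The stiff hinge keeps it where it is left; a few newtons push it down. Blue ridge 80 mm long, 13 mm high along the free edge.
- lid_hinge (a point): middle of the lid's hinge line, at deck height; the hinge line runs along the washer's x axis.
- lid_press (a point): point on the outer (upper) face of the lid, on its white rim near the free edge, midway along it, 235 mm from the hinge line; moves with the lid. Its z axis is the lid's outward normal (up when shut), its y axis points back to the hinge.
- spin_dial (a joint): angle of the spin dial, growing clockwise seen from above: 0 = off (ring mark), clicks at 0.4 (one dot), 0.8 (two dots), 1.2 (three red dots, full spin); hard stop at 1.32. A spring, 0.05 N m at off to 0.12 N m at the third click, always turns it back to off when let go; the clicks add or take up to 0.035 N m and do not hold it.
- spin_grip: blue bar grip of the spin dial, 54 mm long (its x axis, white pointer mark at the +x end), 14 mm wide (y), 26 mm high; origin on the dial's axis at the foot of the bar, z up. It stands on a round white skirt 60 mm across and 12 mm high, on the panel's top next to the spin lid. Turns with the dial.
- pod_box: bystander: detergent box, white and blue, 100 x 160 x 75 mm, standing on the shut wash lid; origin under its centre.
- dosing_cup: bystander: orange dosing cup, 54 mm across, 48 mm high, standing on the panel beyond the spin dial; origin under its centre.

How it is judged:
By the outcome, as a careful person would: the job done as asked, in the order asked, and still so for the second after the job is handed in, while the arm keeps its last pose, push and grip.
It also fails if it takes over 54 s, if anything falls off the work surface, if the arm or the gripper's body presses on something with over 40 N, if the wrist force passes 120 N, or if a joint passes its speed limit or range.

## Robot

A 6-joint arm with a two-finger parallel gripper is mounted at the origin on the work surface. World frame = base frame: x ahead of the robot, y to its left, z up, the work surface at z = 0. Lengths are in m, angles in rad, forces in N, time in s.
With the tool pointing down it reaches from about 0.375 to 0.9 m from the base axis. Payload 3.1 kg.
Tool frame: the origin (TCP) lies where the fingers leave the gripper's body, on its centre line; the fingertips stand manip.tip_reach ahead of it and the grasp point (between the pads) lies 54 mm ahead of it (manip.tip_reach is the distance from the TCP to the fingertips, in m); z points along the fingers, y is the direction in which the jaws open and shut (so a half turn about z gives the same grasp; the last joint's range is limited). The gripper opens to 85 mm and grips with 20 to 120 N. Pads are 22 mm wide; open, the fingers measure 114 mm over their backs; the gripper's body (76 mm by 85 mm) begins 54 mm behind the grasp point. The pads swing forward as they close: fully open they stand 13 mm farther back than shut.
Start: joints at [1.038, 0.527, 1.433, -0, 1.181, -0.178], TCP at [0.216, 0.586, 0.304] pointing down, gripper open.
Joint ranges: [-3.08, 3.08], [-0.75, 2.2], [0.22, 2.44], [-1.43, 4.57], [0, 2.65], [-2.85, 2.85]. Speed limits (rad/s): [2.79, 2.79, 3.14, 3.14, 3.14, 3.14].

## Interface

Orientations are given as a unit quaternion [x, y, z, w].
In Python, from station import manip, cams, order gives the robot as it stands. The module is installed in compiled form; this text tells all that it offers.
- The arm moves only by the tool drive_tool, never from a script. Its arguments are lists of equal length, an entry for each row: "linear": the shift along the tool's x, y, z in mm, a list of three; "rot": the turn, a rotation vector about the tool's x, y, z in degrees, a list of three; "hand": the finger opening in mm, from 0 to 85.4. A call has 1 to 20 rows; each row shifts and turns the pose as measured when the row begins, along the tool's axes as they then stand; what a row does not reach is not made up. A row lasts 1/12 s, in which the tool goes at most 41.7 mm and 7.16 degrees, less where a joint would pass 70% of its speed; a pose out of reach is approached as far as the arm can. A call with a gripper value outside its range is refused whole. The fingers move at their own pace and stop on an object; "force" is the grip in N (left out, the last holds). Time passes only in rows, so rows that do not move let the fingers close. It gives the time, the measured TCP pose, the force and the opening at its end, in the units of the state.
- manip.sense(): the state, without advancing time (a new reading comes with each control period).
- cams.snapshot(name): name is "scene" or "top" or "wrist"; returns the picture (480x640x3 uint8, red, green, blue); there is no depth.
- cams.camera_model(name): a dict with "vfov" (degrees; the focal length in pixels is half the picture's height over the tangent of half this angle, whatever the lens; pixels are square), "cx", "cy" (the principal point, pixels), "rvec" (rotation vector, rad) and "tvec" (3), from world to camera coordinates, as OpenCV has them. Camera axes: x right, y down, z forward; pixel columns grow to the right and rows downward; lengths in m; the calibration is good to about 2 mm. A picture is of the moment at which its call begins: read the wrist's pose just before it. camera_model takes no time and is no camera call; for the wrist camera it gives the pose at the moment of the call.
- order.sign_off(): hands the job in, once; it reports no verdict.
Trained networks look in the newest picture that a camera, given by its name, has taken for a name from the list of things; names that differ only in an ending like _2 or _b are one class to them, and where a whole thing is asked for, a point or a joint stands for the part that bears it (a point fixed in the world has none). Each returns a list of dicts, best first, with "score" (0 to 1); they miss things now and then, are a little off and sometimes report something else, mostly with a low value. They report only what shows in the picture. A call takes as long as a camera call.
- cams.regions_of(label, camera): "pixels" (480x640 bool, what is visible of it) and "rect" ([left, top, right, bottom] in pixels, round what is visible of it).
- cams.spot_point(label, camera): "at" ([column, row] in pixels: a listed point, or the origin of a listed thing).
The state is a dict: "t": time; "q": joint angles; "qd": joint speeds; "tau": joint torques, N m; "tcp_pos": TCP position; "tool_rot": TCP orientation; "force": force on the tool from outside, world axes, zero at the start; "ft_torque": the same for the moment, N m; "finger_gap": opening from 0.0 (shut) to 1.0 (fully open).
Only numpy, scipy, OpenCV 4.12 (cv2) and the standard library are available. Lean on these libraries where they do the work, as an engineer would, in place of code of your own. Each camera call takes 0.05 s, during which the arm holds its last target. There are 200 camera calls.

## Working session

There is one attempt and no reset: what is moved stays moved. The work goes in short steps, Python scripts to look and compute and a tool call to move; the robot and the scene stay as the last step left them, time stands still between calls to the robot, and variables do not carry over. Pictures are saved under pics/ and viewed, about 8 in all and at most 12, crops included, and the job is handed in when it is done.

Besides the shell and the picture viewer there is one more tool, called after "Request:" as a command line: name --argument value ..., lists and objects as JSON in quotes. drive_tool: Moves the arm, as the interface text tells. Its arguments: {"type":"object","properties":{"linear":{"type":"array","items":{"type":"array","items":{"type":"number"}}},"rot":{"type":"array","items":{"type":"array","items":{"type":"number"}}},"hand":{"type":"array","items":{"type":"number"}},"force":{"type":"number"}},"required":["linear","rot","hand"]}

```bash
mkdir -p pics
cat > h.py <<'E'
import numpy as np, cv2
from scipy.spatial.transform import Rotation as R
from station import manip, cams, order
def K(m):
    f=240/np.tan(np.radians(m["vfov"])/2); return np.array([[f,0,m["cx"]],[0,f,m["cy"]],[0,0,1.]])
def ray(m,p):
    Rm=cv2.Rodrigues(np.array(m["rvec"],float))[0]; t=np.array(m["tvec"],float).ravel()
    d=Rm.T@np.linalg.inv(K(m))@np.array([p[0],p[1],1.]); return -Rm.T@t, d
def onz(m,p,z):
    o,d=ray(m,p); return o+d*(z-o[2])/d[2]
def proj(m,X):
    return cv2.projectPoints(np.array(X,float).reshape(-1,1,3),np.array(m["rvec"],float),np.array(m["tvec"],float),K(m),None)[0].reshape(-1,2)
def tri(rs):
    A=0;b=0
    for o,d in rs:
        d=d/np.linalg.norm(d);P=np.eye(3)-np.outer(d,d);A=A+P;b=b+P@o
    return np.linalg.solve(A,b)
def snap(c,n=None):
    im=cams.snapshot(c)
    if n: cv2.imwrite(f"pics/{n}.png",im[:,:,::-1])
    return im
E
python3 - <<'E'
from h import *
np.set_printoptions(precision=4,suppress=True)
s=manip.sense();print(s['t'],s['tcp_pos'],s['tool_rot'],manip.tip_reach)
rs={}
for c in("scene","top"):
    snap(c,c+"0");m=cams.camera_model(c);print(c,m)
    for l in("washer","lid_hinge","lid_press","spin_grip","pod_box","dosing_cup"):
        r=cams.spot_point(l,c)
        print(l,[(np.round(x["at"],1),round(x["score"],2)) for x in r[:2]])
        if r: rs.setdefault(l,[]).append(ray(m,r[0]["at"]))
for l in rs:
    if len(rs[l])>1: print(l,tri(rs[l]))
a=cv2.imread("pics/scene0.png");b=cv2.imread("pics/top0.png")
E
```

```text
0.0 [0.2162 0.5858 0.303 ] [ 0.176   0.9844 -0.001  -0.0004] 0.0726
scene {'vfov': 49.3150776638498, 'cx': 321.96028147549123, 'cy': 232.30028830223603, 'rvec': array([ 1.9241,  1.1752, -0.585 ]), 'tvec': array([-0.3316, -0.2066,  1.2775])}
washer [(array([240.4, 221.4]), 0.7)]
lid_hinge [(array([300.8, 214.6]), 0.82)]
lid_press [(array([190.4, 135.9]), 0.96)]
spin_grip [(array([338.4, 192.3]), 0.6)]
pod_box [(array([239.9, 318.8]), 0.66)]
dosing_cup [(array([365.5, 251.9]), 0.74)]
top {'vfov': 48.84835836907234, 'cx': 319.9614113932617, 'cy': 239.57919400044074, 'rvec': array([ 2.1499, -2.1642,  0.1113]), 'tvec': array([0.0483, 0.6538, 0.975 ])}
washer [(array([360.3, 343.8]), 0.66)]
lid_hinge [(array([300.7, 328.8]), 0.98)]
lid_press [(array([407.7, 364.7]), 0.74)]
spin_grip [(array([267.5, 312. ]), 0.93)]
pod_box [(array([402.6, 213.7]), 0.79), (array([407.6, 363. ]), 0.51)]
dosing_cup [(array([296. , 218.7]), 0.86)]
washer [ 0.4604 -0.0271  0.0725]
lid_hinge [0.4866 0.0781 0.0712]
lid_press [ 0.4424 -0.0872  0.2362]
spin_grip [0.5183 0.1337 0.1193]
pod_box [ 0.6944 -0.1102  0.0861]
dosing_cup [0.6821 0.0853 0.1212]
```

View pics/scene0.png

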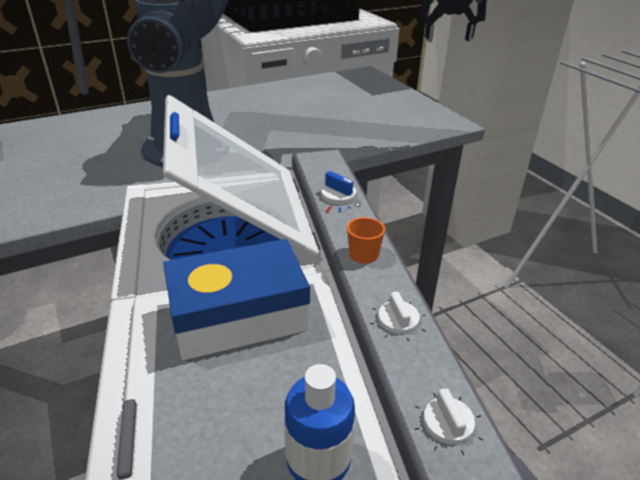

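View pics/top0.png

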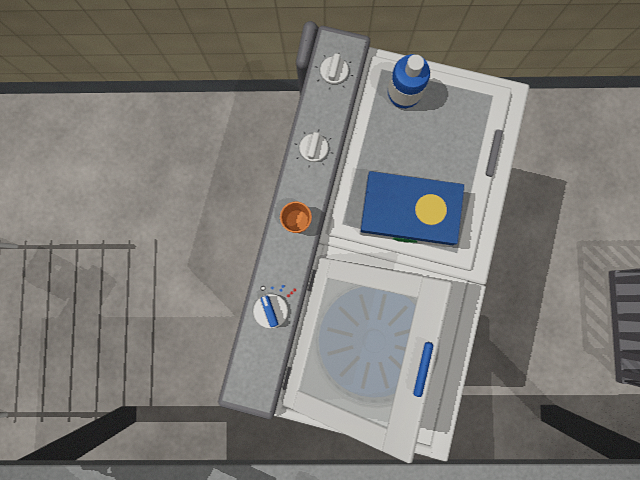

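The scene view shows the lid open with its ridge at (175,125) and the spin dial at (338,188). The top view shows the ridge at (423,370), and the dial at (270,311) with its pointer end near (263,297). Next I'll get the yaw of the panel and the grip.

Run:
```python
from h import *
np.set_printoptions(precision=4,suppress=True)
m=cams.camera_model("top")
a,b=onz(m,(220,403),.115),onz(m,(318,22),.115);d=b-a;print("panel yaw",np.degrees(np.arctan2(d[1],d[0])),a,b)
snap("top");r=cams.regions_of("spin_grip","top")[0]
ys,xs=np.where(r["pixels"]);P=np.array([onz(m,(x,y),.153)[:2] for x,y in zip(xs,ys)])
print(r["score"],len(P),P.mean(0));w,v=np.linalg.eigh(np.cov(P.T));print("grip heading",np.degrees(np.arctan2(v[1,1],v[0,1])),np.sqrt(w)*12**.5)
for p,z in(((271,311),.127),((267.5,312),.127)):print(onz(m,p,z))
print("hinge",onz(m,(300.7,328.8),.075))
h=np.array([.4866,.0781,.075]);yaw=np.arctan2(d[1],d[0]);X=np.array([np.cos(yaw),np.sin(yaw),0]);Y=np.array([-X[1],X[0],0])
m2=cams.camera_model("scene")
for t in np.arange(.6,1.01,.05):
    p=h-.235*np.cos(t)*Y+[0,0,.235*np.sin(t)]+.012*(np.sin(t)*Y+[0,0,np.cos(t)])
    print(round(t,2),p,proj(m,p)-[407.7,364.7],proj(m2,p)-[190.4,135.9])
T=R.from_quat(manip.sense()['tool_rot'])
print(T.as_matrix())
```

```text
panel yaw -14.02176557018871 [0.3649 0.2159 0.115 ] [1.052  0.0443 0.115 ]
0.56 947 [0.5219 0.1277]
grip heading 72.0882064379938 [0.0493 0.051 ]
[0.5207 0.1279 0.127 ]
[0.519 0.134 0.127]
hinge [0.4875 0.0794 0.075 ]
0.6 [ 0.4412 -0.1035  0.2176] [[ 8.1053 -0.9519]] [[-9.8994 12.8897]]
0.65 [ 0.443  -0.0964  0.2268] [[ 4.3643 -1.4099]] [[-5.7645  6.9444]]
0.7 [ 0.4449 -0.0888  0.2356] [[ 0.2068 -1.9808]] [[-1.2507  1.1464]]
0.75 [ 0.4469 -0.0808  0.244 ] [[-4.3635 -2.6659]] [[ 3.6304 -4.4809]]
0.8 [ 0.449  -0.0724  0.2519] [[-9.3404 -3.4658]] [[ 8.8651 -9.9141]]
0.85 [ 0.4512 -0.0636  0.2595] [[-14.7147  -4.3806]] [[ 14.4373 -15.1306]]
0.9 [ 0.4535 -0.0545  0.2665] [[-20.4741  -5.4095]] [[ 20.3292 -20.1082]]
0.95 [ 0.4558 -0.0451  0.2731] [[-26.6032  -6.5509]] [[ 26.5209 -24.8258]]
1.0 [ 0.4583 -0.0353  0.2792] [[-33.0835  -7.8026]] [[ 32.9907 -29.2633]]
[[-0.9381  0.3465  0.0001]
 [ 0.3465  0.9381  0.0001]
 [-0.      0.0001 -1.    ]]
```

Request:
drive_tool --linear '[[0,0,-10],[0,0,-10],[0,0,-10],[0,0,-10],[0,0,-10],[-4,-38,0],[-4,-38,0],[-4,-38,0],[-4,-38,0],[-4,-38,0],[-4,-38,0],[-4,-38,0],[-4,-38,0],[-4,-38,0],[-4,-38,0],[-4,-38,0],[-4,-38,0],[-4,-38,0]]' --rot '[[0,0,-6.9],[0,0,-6.9],[0,0,-6.9],[0,0,-6.9],[0,0,-6.9],[0,0,0],[0,0,0],[0,0,0],[0,0,0],[0,0,0],[0,0,0],[0,0,0],[0,0,0],[0,0,0],[0,0,0],[0,0,0],[0,0,0],[0,0,0]]' --hand '[0,0,0,0,0,0,0,0,0,0,0,0,0,0,0,0,0,0]' --force 40

```text
t: 2.3
tcp_pos: [0.4069, 0.1142, 0.3566]
tool_rot: [-0.145, 0.989, 0.004, 0.006]
force: [1.1, 0.7, 0.7]
finger_gap: 0.001
```

Request:
drive_tool --linear '[[2,-38,0],[2,-38,0],[2,-38,0],[2,-38,0],[2,-38,0],[0,0,15],[0,0,15]]' --rot '[[0,0,0.5],[0,0,0.5],[0,0,0.5],[0,0,0.5],[0,0,0.5],[0,0,0],[0,0,0]]' --hand '[0,0,0,0,0,0,0]'

```text
t: 2.88
tcp_pos: [0.4559, -0.0913, 0.3304]
tool_rot: [-0.117, 0.993, -0.002, 0.015]
force: [-0.5, 0.4, -1.0]
finger_gap: 0.002
```

Run:
```python
from h import *
snap("scene","scene1");s=manip.sense();print(s['tcp_pos'],s['force'],s['tool_rot'])
```

```text
[ 0.45531304 -0.09109675  0.32802059] [-0.1954506  -0.24636649 -1.97770068] [-0.1172214   0.9930174  -0.00137396  0.01317967]
```

View pics/scene1.png

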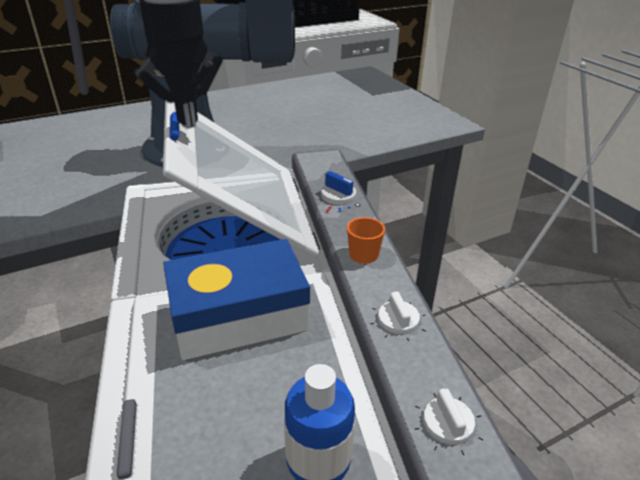

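The fingers are poised over the lid's free edge, with the tip near (190,118) close to the ridge at (175,125). I'll move them back onto the rim and press down along the arc.

Request:
drive_tool --linear '[[5,9,0],[5,9,0],[0,0,7],[0,0,7],[0,-2,4],[0,-3,4],[0,-3,4],[0,-3,4],[0,-3,4],[0,-3,4],[0,-3,4],[0,-3,5]]' --rot '[[0,0,0],[0,0,0],[0,0,0],[0,0,0],[0,0,0],[0,0,0],[0,0,0],[0,0,0],[0,0,0],[0,0,0],[0,0,0],[0,0,0]]' --hand '[0,0,0,0,0,0,0,0,0,0,0,0]'

```text
t: 3.93
tcp_pos: [0.4464, -0.0953, 0.2788]
tool_rot: [-0.12, 0.993, -0.001, 0.014]
force: [-0.6, -0.4, 0.4]
finger_gap: -0.001
```

```bash
cat > lid.py <<'E'
from h import *
s=manip.sense();p=np.array(s['tcp_pos']);h=np.array([.4866,.0781,.075]);X=np.array([.9703,-.2419,0]);Y=np.array([.2419,.9703,0])
print(s['t'],"u",-(p-h)@Y,"x",(p-h)@X,"tipz",p[2]-.0726,"F",np.round(s['force'],1))
for t in np.arange(.75,-.06,-.05):
    if .075+.232*np.sin(t)+.012*np.cos(t)<p[2]-.0726: break
    print("want",round(t,2),"u",round(.232*np.cos(t)-.012*np.sin(t)-.014,3)) if abs(.075+.232*np.sin(t)+.012*np.cos(t)-p[2]+.0726)<.012 else 0
snap("scene","l%d"%(s['t']*100))
r=cams.spot_point("lid_press","scene")
if r:
    m=cams.camera_model("scene");T=np.arange(-.02,.9,.01)
    P=proj(m,[h-.235*np.cos(t)*Y+[0,0,.235*np.sin(t)]+.012*(np.sin(t)*Y+[0,0,np.cos(t)]) for t in T])
    e=np.linalg.norm(P-r[0]["at"],axis=1);print("lid angle est",T[e.argmin()],e.min(),r[0]["score"])
E
python3 lid.py
```

```text
3.9333 u 0.17792776809682617 x 0.0029656346941342496 tipz 0.20622570195471157 F [-0.6 -0.4  0.4]
want 0.6 u 0.171
want 0.55 u 0.178
lid angle est 0.58 2.408081813558499 0.55
```

Request:
drive_tool --linear '[[0,-3,5],[0,-3,5],[0,-3,5],[0,-3,5],[0,-2.5,5],[0,-2.5,5],[0,-2.5,5],[0,-2,5],[0,-2,5],[0,-2,5],[0,-2,5],[0,-2,5],[0,-1.5,5],[0,-1.5,5],[0,-1.5,5],[0,-1,5]]' --rot '[[0,0,0],[0,0,0],[0,0,0],[0,0,0],[0,0,0],[0,0,0],[0,0,0],[0,0,0],[0,0,0],[0,0,0],[0,0,0],[0,0,0],[0,0,0],[0,0,0],[0,0,0],[0,0,0]]' --hand '[0,0,0,0,0,0,0,0,0,0,0,0,0,0,0,0]'

```text
t: 5.37
tcp_pos: [0.4584, -0.1334, 0.1905]
tool_rot: [-0.12, 0.993, -0.001, 0.014]
force: [0.1, -0.1, 0.2]
finger_gap: 0.001
```

```bash
python3 lid.py
```

```text
5.3667 u 0.212063505484797 x 0.023834924071198076 tipz 0.11787363813498056 F [ 0.1 -0.1  0.2]
want 0.15 u 0.214
lid angle est 0.17 0.8636946058140277 0.64
```

Request:
drive_tool --linear '[[1,-1,3],[1,-1,3],[1,-1,3],[1,-0.5,3],[1,-0.5,3],[1,0,3],[0,0,3],[0,0,3],[0,0,2],[0,0,2],[0,0,2]]' --rot '[[0,0,0],[0,0,0],[0,0,0],[0,0,0],[0,0,0],[0,0,0],[0,0,0],[0,0,0],[0,0,0],[0,0,0],[0,0,0]]' --hand '[0,0,0,0,0,0,0,0,0,0,0]'

```text
t: 6.38
tcp_pos: [0.4549, -0.14, 0.1591]
tool_rot: [-0.12, 0.993, -0.003, 0.015]
force: [-5.8, 1.9, 38.1]
finger_gap: -0.002
```

```bash
python3 lid.py
```

```text
6.3833 u 0.21929655112807667 x 0.02201397790916599 tipz 0.08650161018280045 F [-5.8  1.9 38.1]
want -0.0 u 0.218
lid angle est 0.030000000000000002 4.292933490789597 0.79
```

Request:
drive_tool --linear '[[0,0,-15],[0,0,-35],[0,0,-35],[0,0,-30],[-18,35,0],[-18,35,0],[-18,35,0],[-18,35,0],[-18,35,0],[-18,35,0],[-18,35,0],[0,0,0],[0,0,0]]' --rot '[[0,0,0],[0,0,0],[0,0,0],[0,0,0],[0,0,0],[0,0,0],[0,0,0],[0,0,0],[0,0,0],[0,0,0],[0,0,0],[0,0,0],[0,0,0]]' --hand '[0,0,0,0,0,0,45,45,45,45,45,45,45]'

```text
t: 7.57
tcp_pos: [0.5215, 0.1377, 0.283]
tool_rot: [-0.116, 0.993, -0.003, 0.02]
force: [-0.2, 0.1, 0.7]
finger_gap: 0.529
```

Run:
```python
from h import *
np.set_printoptions(precision=4,suppress=True)
s=manip.sense();print(s['t'],s['tcp_pos'],s['tool_rot'],s['finger_gap'],s['force'],s['q'][5])
m=cams.camera_model("wrist");a=snap("wrist")
for l in("spin_grip","lid_press","lid_hinge"):
    r=cams.spot_point(l,"wrist")
    for x in r[:1]:print(l,x["at"],x["score"],onz(m,x["at"],.127 if l=="spin_grip" else .081))
b=snap("scene")
c=np.hstack([cv2.resize(a,(400,300)),cv2.resize(b,(400,300))])
cv2.imwrite("pics/w1.png",cv2.resize(a,(800,600))[:,:,::-1]);cv2.imwrite("pics/s2.png",b[80:380,60:460,::-1])
```

```text
7.5667 [0.5215 0.1377 0.283 ] [-0.1158  0.9931 -0.003   0.0198] 0.5291105990906703 [-0.2277  0.0611  0.7145] -1.7483350519424836
spin_grip [309.5, 230.8] 0.86 [0.5211 0.1295 0.127 ]
lid_hinge [248.6, 140.4] 0.66 [0.4864 0.0807 0.081 ]
```

View pics/w1.png

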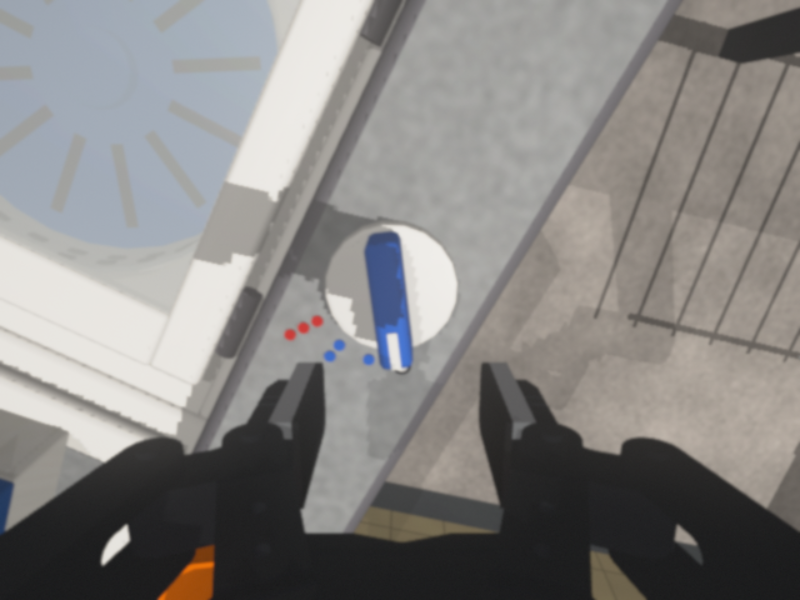

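View pics/s2.png

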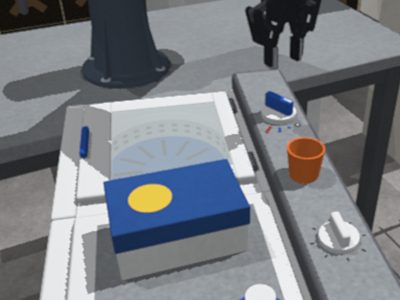

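In the wrist view the bar runs from (382,238) to its pointer end (398,368). The scene crop shows the lid lying flat with the box and cup undisturbed. Next come the grip heading, the move in tool axes, and a check of the lid angle.

Run:
```python
from h import *
np.set_printoptions(precision=4,suppress=True)
s=manip.sense();m=cams.camera_model("wrist");T=R.from_quat(s['tool_rot']).as_matrix()
a=cv2.cvtColor(cv2.resize(cv2.imread("pics/w1.png"),(640,480)),cv2.COLOR_BGR2HSV)
k=cv2.inRange(a,(105,120,40),(125,255,255));k[:170]=0;k[310:]=0;k[:,:285]=0;k[:,350:]=0
ys,xs=np.where(k>0);(c,sz,an)=cv2.minAreaRect(np.c_[xs,ys].astype(np.float32));print(c,sz,an,len(xs))
A,B=onz(m,(382*.8,240*.8),.153),onz(m,(398*.8,366*.8),.153);d=B-A;print("len",np.linalg.norm(d),"heading",np.degrees(np.arctan2(d[1],d[0])),"mid",(A+B)/2)
print("toolx",T[:,0],"y",T[:,1],"z",T[:,2],"yhead",np.degrees(np.arctan2(T[1,1],T[0,1])))
for z in(.205,):
    D=np.array([.5205,.1305,z])-s['tcp_pos'];print(T.T@D)
snap("scene");print([(x["at"],x["score"]) for x in cams.spot_point("lid_press","scene")[:2]])
h=np.array([.487,.0787,.075]);Y=np.array([.2419,.9703,0])
print([proj(cams.camera_model("scene"),h-.235*np.cos(t)*Y+[0,0,.235*np.sin(t)]+.012*(np.sin(t)*Y+[0,0,np.cos(t)])) for t in(0,.05)])
```

```text
(309.5, 243.5) (101.0, 37.0) 90.0 2254
len 0.053052509006281355 heading 19.449166338526485 mid [0.5197 0.1282 0.153 ]
toolx [-0.9738 -0.2241 -0.0386] y [-0.2239  0.9746 -0.0106] z [ 0.04   -0.0017 -0.9992] yhead 102.9384710834001
[ 0.0049 -0.0027  0.0782]
[([159.5, 219.2], 0.81)]
[array([[162.3342, 223.3823]]), array([[161.7405, 217.4063]])]
```

Request:
drive_tool --linear '[[0,0,0],[0,0,0],[4,-8,15],[0,0,18],[0,0,0]]' --rot '[[-0.6,2.3,0],[0,0,-6.5],[0,0,0],[0,0,0],[0,0,0]]' --hand '[45,45,45,45,45]'

```text
t: 8.33
tcp_pos: [0.5215, 0.1197, 0.2513]
tool_rot: [-0.167, 0.986, -0.0, 0.0]
force: [-0.2, -0.0, -0.1]
finger_gap: 0.527
```

```bash
cat > d.py <<'E'
from h import *
import sys
np.set_printoptions(precision=4,suppress=True)
s=manip.sense();T=R.from_quat(s['tool_rot']).as_matrix()
print(s['t'],s['tcp_pos'],"F",s['force'],"M",s['ft_torque'],s['finger_gap'],"q6",s['q'][5]);print("z",T[:,2],"yhead",np.degrees(np.arctan2(T[1,1],T[0,1])))
print("to axis, tool axes:",T.T@(np.array([.5202,.1287,.206])-s['tcp_pos']))
m=cams.camera_model("wrist");a=snap("wrist");r=cams.spot_point("spin_grip","wrist")
for x in r[:1]:print(x["at"],x["score"],onz(m,x["at"],.127))
cv2.imwrite("pics/%s.png"%sys.argv[1],a[:,:,::-1])
E
python3 d.py w2
```

```text
8.3333 [0.5215 0.1197 0.2513] F [-0.1793 -0.0278 -0.0714] M [0.0269 0.0103 0.0452] 0.5270867305515504 q6 -1.8894059681955584
z [ 0.0007 -0.0003 -1.    ] yhead 109.22922085784028
to axis, tool axes: [-0.0018  0.0089  0.0453]
[341.5, 271.3] 0.86 [0.5218 0.1305 0.127 ]
```

View pics/w2.png

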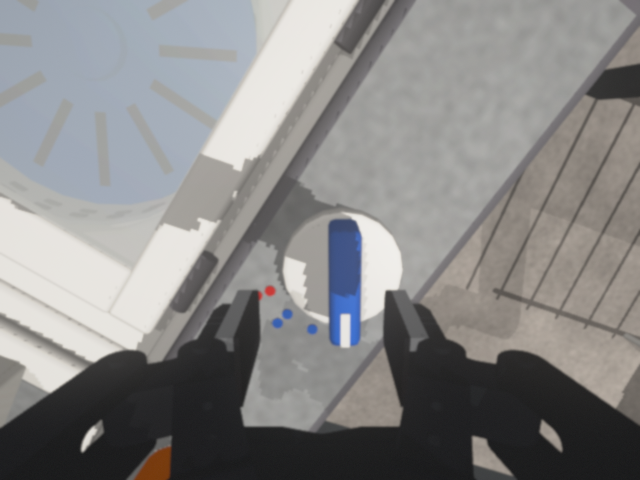

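Request:
drive_tool --linear '[[-3,10,0],[0,0,0],[0,0,12],[0,0,12],[0,0,0]]' --rot '[[0,0,0],[0,0,0],[0,0,0],[0,0,0],[0,0,0]]' --hand '[45,45,45,45,45]'

```text
t: 8.85
tcp_pos: [0.5253, 0.132, 0.234]
tool_rot: [-0.167, 0.986, -0.001, 0.008]
force: [-0.9, 0.1, -0.7]
finger_gap: 0.526
```

```bash
sed -i 's/.5202,.1287/.521,.130/' d.py; python3 d.py w3
```

```text
8.85 [0.5253 0.132  0.234 ] F [-0.8674  0.1118 -0.6994] M [ 0.0035  0.0396 -0.0287] 0.5261921932592589 q6 -1.8662230836316351
z [ 0.0153  0.0005 -0.9999] yhead 109.20951792474021
to axis, tool axes: [ 0.0051 -0.0003  0.028 ]
[319.4, 266.5] 0.69 [0.5225 0.1299 0.127 ]
```

Request:
drive_tool --linear '[[4,0,0],[0,0,0],[0,0,12],[0,0,12],[0,0,0]]' --rot '[[0,0.9,0],[0,0,0],[0,0,0],[0,0,0],[0,0,0]]' --hand '[45,45,45,45,45]'

```text
t: 9.37
tcp_pos: [0.5242, 0.1311, 0.2154]
tool_rot: [-0.167, 0.986, -0.003, 0.005]
force: [-0.9, -0.2, 0.2]
finger_gap: 0.525
```

```bash
python3 d.py w4
```

```text
9.3667 [0.5242 0.1311 0.2154] F [-0.9031 -0.2437  0.2485] M [0.0125 0.0312 0.0346] 0.5245185933605265 q6 -1.8620648879003021
z [ 0.0102 -0.005  -0.9999] yhead 109.27198584033958
to axis, tool axes: [0.0034 0.0001 0.0093]
```

View pics/w4.png

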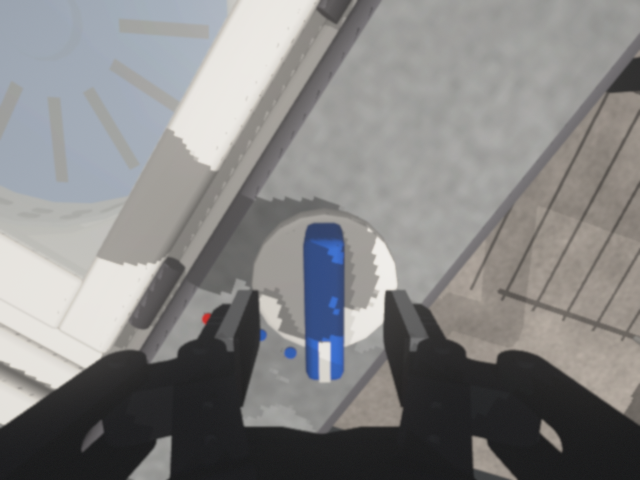

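The bar (columns 304–345) is centred between the jaws (columns 258–386) and aligned with them. I'll go down the rest of the way and grip.

Request:
drive_tool --linear '[[3,0,4],[0,0,5],[0,0,0],[0,0,0],[0,0,0],[0,0,0],[0,0,0],[0,0,0]]' --rot '[[0,0,0],[0,0,0],[0,0,0],[0,0,0],[0,0,0],[0,0,0],[0,0,0],[0,0,0]]' --hand '[45,45,45,0,0,0,0,0]' --force 50

```text
t: 10.13
tcp_pos: [0.5226, 0.1314, 0.2096]
tool_rot: [-0.167, 0.986, -0.002, 0.008]
force: [0.2, -0.5, -0.6]
finger_gap: 0.147
```

```bash
python3 d.py w5
```

```text
10.1333 [0.5226 0.1314 0.2096] F [ 0.2019 -0.4542 -0.6155] M [-0.0487 -0.0232  0.0802] 0.1467891289726033 q6 -1.8640742616373054
z [ 0.0162 -0.002  -0.9999] yhead 109.22305247282708
to axis, tool axes: [ 0.0021 -0.0007  0.0036]
[323.0, 291.5] 0.81 [0.5207 0.1311 0.127 ]
```

Request:
drive_tool --linear '[[0,0,0],[0,0,0],[0,0,0],[0,0,0],[0,0,0],[0,0,0],[0,0,0],[0,0,0]]' --rot '[[0,0,5],[0,0,5],[0,0,5],[0,0,5],[0,0,5],[0,0,5],[0,0,5],[0,0,0]]' --hand '[0,0,0,0,0,0,0,0]'

```text
t: 10.9
tcp_pos: [0.5227, 0.13, 0.2096]
tool_rot: [0.151, 0.989, -0.001, 0.008]
force: [0.1, 1.0, 0.1]
finger_gap: 0.149
```

```bash
python3 d.py w6
```

```text
10.9 [0.5227 0.13   0.2096] F [0.0946 1.0298 0.0664] M [0.0595 0.0586 0.0668] 0.14902477436853062 q6 -1.2249314803139395
z [ 0.0148 -0.0051 -0.9999] yhead 72.67992412832449
to axis, tool axes: [ 0.0017 -0.0005  0.0036]
[322.6, 294.2] 0.9 [0.5221 0.1309 0.127 ]
```

Request:
drive_tool --linear '[[0,0,0],[0,0,0],[0,0,0],[0,0,0],[0,0,0],[0,0,0],[0,0,0],[0,0,0]]' --rot '[[0,0,5],[0,0,5],[0,0,5],[0,0,5],[0,0,5],[0,0,5],[0,0,3],[0,0,0]]' --hand '[0,0,0,0,0,0,0,0]'

```text
t: 11.67
tcp_pos: [0.522, 0.129, 0.2096]
tool_rot: [0.427, 0.904, -0.001, 0.007]
force: [0.5, 1.7, 0.0]
finger_gap: 0.151
```

```bash
python3 d.py w7
```

```text
11.6667 [0.522  0.129  0.2096] F [0.4538 1.7098 0.0203] M [-0.0423  0.1275  0.1339] 0.15065255725557022 q6 -0.6436242645062584
z [ 0.0118 -0.0083 -0.9999] yhead 39.50820384572014
to axis, tool axes: [ 0.0015 -0.0002  0.0036]
[322.8, 293.5] 0.97 [0.5219 0.1307 0.127 ]
```

View pics/w7.png

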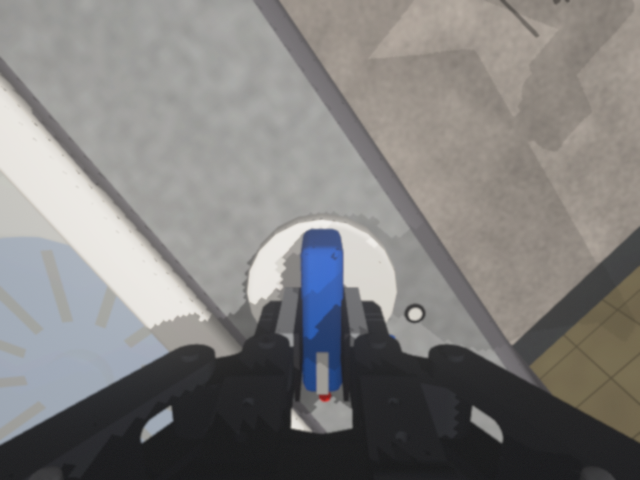

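The bar is still square in the fingers and its pointer is at the red dots (325,397). I'll nudge it a little further so it sits safely past the third click, then check the lid, the ring mark and the bystanders.

Request:
drive_tool --linear '[[0,0,0],[0,0,0],[0,0,0]]' --rot '[[0,0,1.7],[0,0,0],[0,0,0]]' --hand '[0,0,0]'

```text
t: 12.02
tcp_pos: [0.522, 0.129, 0.2096]
tool_rot: [0.436, 0.9, -0.001, 0.007]
force: [0.7, 0.4, -0.7]
finger_gap: 0.145
```

```bash
python3 d.py w8
python3 - <<'E'
from h import *
np.set_printoptions(precision=4,suppress=True)
a=cv2.imread("pics/w8.png");m=cams.camera_model("wrist")
k=cv2.inRange(cv2.cvtColor(a,cv2.COLOR_BGR2HSV),(105,120,60),(125,255,255));k[:,:295]=0;k[:,350:]=0;k[:225]=0;k[350:]=0
rows=[y for y in range(240,345,8)];mid=[]
for y in rows:
    x=np.where(k[y]>0)[0]
    if len(x)>10: mid.append(((x[0]+x[-1])/2,y))
print(mid[0],mid[-1])
A,B=onz(m,mid[0],.153),onz(m,mid[-1],.153);d=B-A;bh=np.degrees(np.arctan2(d[1],d[0]))
print("bar heading",bh,"turn from 19.4:",np.radians(19.4-bh))
for c in("scene","top"):
    snap(c,c+"9");mc=cams.camera_model(c)
    for l,z in(("lid_press",.087),("pod_box",.087),("dosing_cup",.115)):
        print(c,l,[(x["at"],x["score"],onz(mc,x["at"],z)) for x in cams.spot_point(l,c)[:1]])
h=np.array([.487,.0787,.075]);Y=np.array([.2419,.9703,0]);print("expected shut lid_press",h-.235*Y+[0,0,.012])
cv2.imwrite("pics/s9.png",cv2.resize(cv2.imread("pics/scene9.png")[100:360,80:420],None,fx=2,fy=2))
E
```

```text
12.0167 [0.522  0.129  0.2096] F [ 0.7295  0.418  -0.6518] M [-0.0168  0.1878  0.1647] 0.14542820029981365 q6 -0.621349698392921
z [ 0.0116 -0.0086 -0.9999] yhead 38.2504724963646
to axis, tool axes: [ 0.0015 -0.0002  0.0036]
[319.7, 294.1] 0.9 [0.5211 0.1298 0.127 ]
(np.float64(323.5), 240) (np.float64(321.5), 344)
bar heading -52.73220985449108 turn from 19.4: 1.2589445587003691
scene lid_press [([163.5, 217.6], 0.57, array([ 0.414 , -0.1434,  0.087 ]))]
scene pod_box [([237.0, 317.7], 0.78, array([ 0.6908, -0.1152,  0.087 ]))]
scene dosing_cup [([359.9, 252.3], 0.55, array([0.6726, 0.0823, 0.115 ]))]
top lid_press [([431.2, 363.8], 0.96, array([ 0.4257, -0.1522,  0.087 ]))]
top pod_box [([404.7, 212.6], 0.87, array([ 0.697, -0.112,  0.087]))]
top dosing_cup []
expected shut lid_press [ 0.4302 -0.1493  0.087 ]
```

View pics/s9.png

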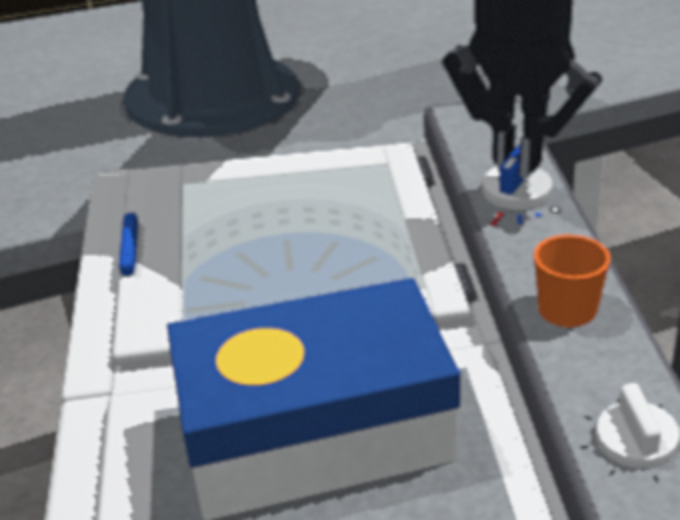

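The crop shows the lid flat, the grip held with its pointer at the red dots, and the box and cup in place. One more numeric check on the lid height, triangulating the blue ridge from the pictures already taken.

Run:
```python
from h import *
np.set_printoptions(precision=4,suppress=True)
for tag in("0","9"):
    rs=[];cs=[]
    for c,(x0,y0,x1,y1) in(("scene",(125,95,185,245)),("top",(405,320,455,410))):
        a=cv2.cvtColor(cv2.imread(f"pics/{c}{tag}.png"),cv2.COLOR_BGR2HSV)
        k=cv2.inRange(a,(100,120,50),(128,255,255));M=np.zeros_like(k);M[y0:y1,x0:x1]=k[y0:y1,x0:x1]
        ys,xs=np.where(M>0);cs.append((xs.mean(),ys.mean(),len(xs)));rs.append(ray(cams.camera_model(c),cs[-1]))
    p=tri(rs);v=p-[.487,.0787,.075];print(tag,cs,p,"ridge elevation",np.arctan2(v[2],-v@[.2419,.9703,0]),"r",np.linalg.norm(v))
print("ridge centre offset when shut ~",np.arctan2(.0185,.26))
```

```text
0 [(np.float64(176.13823529411764), np.float64(172.2735294117647), 340), (np.float64(422.9853249475891), np.float64(369.1069182389937), 477)] [ 0.4291 -0.1177  0.1749] ridge elevation 0.4543166821238545 r 0.2278095145267252
9 [(np.float64(143.85576923076923), np.float64(221.78846153846155), 208), (np.float64(445.72), np.float64(367.48), 300)] [ 0.4199 -0.1763  0.0921] ridge elevation 0.06471696962224298 r 0.26426503831820314
ridge centre offset when shut ~ 0.07103412872540353
```

```bash
python3 -c "
from station import order,manip
s=manip.sense();print(s['t'],s['finger_gap'],s['q'][5]);print(order.sign_off())"
```

```text
12.5167 0.14780697053896483 -0.6193806530233072
the job is handed in; nothing more can be done
None
```

The spin lid is shut and the dial is held at full spin. I handed the job in at 12.5 s with the fingers still gripping the dial.

- **Lid:** I pushed it down slowly along its arc with closed fingertips until it seated. The push peaked at about 38 N at the fingertips, with the tips at z 0.0865 m, where the shut lid's face should be.
- **Lid check:** The blue ridge, triangulated from two cameras, sits where it should when shut (elevation 0.065 rad, about 0.071 expected).
- **Dial:** After the lid was shut I gripped the bar and turned it clockwise. It reads about 1.24 rad from the tool and 1.26 rad from the picture, past the 1.2 click and short of the 1.32 stop. The bar had not slipped in the fingers.
- **Box and cup:** Both look unmoved in the last scene picture.

**Checks that disagreed or failed:**
- The network's lid point in the scene view sat 4 to 6 pixels above the expected spot. I put that down to its error, because the contact height and the ridge check both say shut.
- The last top view did not detect the cup, so its position was confirmed only from the scene view.

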